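Rock the snug locating block out of its sprung seat

TASK

The blue locating block of the stretcher-frame jig sits tight between two sprung rollers. Take it by its wooden grip and rock it free while it is still in its seat, tipping it well over towards the red-capped plunger first and then clearly over towards the black-capped one; then lift it just clear of the jig and finish holding it there, upright and still, a few centimetres above its seat. Do not let go of it, and leave the bottle, the jar, the muller and the paint tube near by where they are.

Things in the scene. Friction and masses are not known exactly. Their poses are not given: they have to be found in the camera images.
- nest: The jig's seat, fixed: plywood plate 84 (x) x 150 (y) x 10 mm. Origin: centre of its underside, on the table; z up. y is the rocking direction: red-capped plunger on the +y side, black-capped on -y. Their housings span |y| 47 to 69 mm, up to z = 37 mm (highest part). Steel cheeks guide the block before and behind (inner faces x = +-20.5 mm, |y| < 17 mm, tops z = 32 mm).
- block: Loose locating block, 0.3 kg: blue body 36 (x) x 48 (y) mm, 32 high, a 10 mm steel bead along each lower side (58 mm over the beads), upright wooden grip 26 (x) x 24 (y) mm from z = 32 to 72 mm. Origin: centre of underside; axes as the nest's. Seated, it stands on the plate, 10 mm above the nest's origin. Gripped on the +-y faces of the wood it is held best against tipping.
- grip (a point): Middle of the block's wooden grip, 56 mm above the block's underside; axes as the block's.
- red_bead (a point): Middle of the axis of the block's bead on the red (+y) side, at y = +24, z = 5 mm of the block. Pivot of the first tip: turning the block about it, top towards red, the other bead passes its roller's crest at about 9 degrees, and at about 17 degrees that roller snaps in under it and then carries it, 14 mm up. Tip to about 18 degrees.
- black_bead (a point): Middle of the axis of the block's bead on the black (-y) side, at y = -24, z = 5 mm of the block. Pivot of the second tip: once raised on its roller, turn the block about it, top towards black, from the first tilt to about 10 degrees past upright; this frees the red side.
- red_plunger (a joint): How far the red side's sprung roller is pushed outward, m: 0 at rest, 0.007 at its stop. Free-turning brass roller 10 mm in diameter, 26 mm long, along x; at rest its axis is at y = +31, z = 22 mm of the nest, just above the seated bead. The spring pushes with about 14 N; freeing one bead takes about 12 N up on that side, a straight pull about 25 N.
- black_plunger (a joint): The same for the roller on the black side (axis at y = -31 mm of the nest): 0 at rest, 0.007 pushed fully outward.
- ink_bottle: Dark blue bottle with a pale cap, 39 mm in diameter, 77 mm high, standing; origin at the centre of its underside. To be left alone.
- muller: White glass muller, 50 mm in diameter, 76 mm high, standing; origin at the centre of its underside. To be left alone.
- dark_lid_jar: Small glass jar with a dark lid, 39 mm in diameter, 55 mm high, standing; origin at the centre of its underside. To be left alone.
- blue_tube: Lying paint tube with a blue band, 27 x 100 x 19 mm; origin at the centre of its underside. To be left alone.

How it is judged:
On the way, in this order (a step that is already met when the one before it is completed fails the run):
1. the block, still in its seat, is tipped at least 12 degrees towards the red-capped plunger (angle between block's own z axis and vertical above 0.21 rad and y of grip in the frame of nest above 0.008 m and z of block in the frame of nest below 0.026 m), for 0.1 s.
2. the block, still in its seat, is then tipped at least 4 degrees towards the black-capped plunger (angle between block's own z axis and vertical above 0.07 rad and y of grip in the frame of nest below -0.003 m and z of block in the frame of nest below 0.038 m), for 0.1 s.
At the end, for the whole second after the job is handed in: The fingers hold the block upright (within 10 degrees), still, over its seat (within 30 mm sideways), with its underside 41 to 100 mm above the table, so 4 to 63 mm above the jig's highest part, touching nothing of the jig (z of block in the frame of nest between 0.041 and 0.1 m and horizontal distance between block and nest below 0.03 m and angle between block's own z axis and vertical below 0.17 rad and contact force between block and the fingers above 2 N and contact force between block and nest below 0.1 N and linear speed of block below 0.03 m/s and value of joint each of red_plunger, black_plunger below 0.001 m); the arm keeps its last pose, push and grip.
It fails at once if a bystander is moved by more than 20 mm or tipped over (distance of any of ink_bottle, muller, dark_lid_jar, blue_tube from where it was at the start of the episode above 0.02 m or angle between any of ink_bottle, muller, dark_lid_jar's own z axis and vertical above 0.5 rad).
It also fails if it takes over 40 s, if anything falls off the work surface, if the arm or the gripper's body presses on something with over 40 N, if the wrist force passes 120 N, or if a joint passes its speed limit or range.

ROBOT

A 6-joint arm with a two-finger parallel gripper is mounted at the origin on a cart in front of the work surface, level with it; the furniture and walls round the work are solid. World frame = base frame: x ahead of the robot, y to its left, z up, the work surface at z = 0. Lengths are in m, angles in rad, forces in N, time in s.
With the tool pointing down it reaches from about 0.25 to 0.725 m from the base axis. Payload 4 kg.
Tool frame: the origin (TCP) lies midway between the tips of the shut fingers; the grasp point (between the pads) lies 19 mm behind it; z points along the fingers, y is the line along which they close (so a half turn about z gives the same grasp; the last joint's range is limited). The gripper opens to 85 mm and grips with 20 to 120 N. Pads are 22 mm wide; open, the fingers measure 114 mm over their backs; the gripper's body (76 mm by 85 mm) begins 54 mm behind the grasp point. The pads swing forward as they close: fully open they stand 13 mm farther back than shut.
Start: joints at [1.212, 0.241, 0.005, 1.335, 0, 1.571], TCP at [0.176, 0.468, 0.231] pointing down, gripper open.
Joint ranges: [-2.72, 2.72], [-1.05, 1.87], [-1.09, 1.28], [-1.99, 2.15], [-1.42, 1.44], [-3.14, 3.14]. Speed limits (rad/s): [2.79, 2.79, 3.14, 3.14, 3.14, 3.14].

INTERFACE

Orientations are given as a unit quaternion [x, y, z, w].
In Python, from workcell import get_obs, camera, job_done, silhouettes gives the robot as it stands. The module is installed in compiled form; this text tells all that it offers.
- The arm moves only by the tool drive_tool, never from a script. Its argument "increments" is a list of rows, each a list of 3 entries, a list of its own where there are three numbers: the shift along the world's x, y, z in mm, then the turn, a rotation vector about the world's x, y, z in degrees, then the opening, from 0 (shut) to 1 (fully open). A call has 1 to 8 rows; each row shifts and turns the commanded pose from where the row before left it; what a row does not reach is not made up. A row lasts 1/12 s, in which the tool goes at most 41.7 mm and 7.16 degrees, less where a joint would pass 70% of its speed; a pose out of reach is approached as far as the arm can. A call is refused whole if a number of a shift passes 41.7 or a number of a turn 7.16, either way. A call with a gripper value outside its range is refused whole. The fingers move at their own pace and stop on an object; the grip force is fixed at half the most. Time passes only in rows, so rows that do not move let the fingers close. It gives the time, the measured TCP pose, the force, the opening and the grip force at its end, in the units of the state.
- get_obs(): the state, without advancing time (a new reading comes with each control period).
- camera(name): name is "scene" or "top" or "wrist"; returns a dict with "image" (400x640x3 uint8, red, green, blue), "K" (3x3 intrinsics, pixels), "view" (4x4, takes a point from world to camera coordinates). Camera axes: x right, y down, z forward; pixel columns grow to the right and rows downward; lengths in m; the calibration is good to about 2 mm. A picture is of the moment at which its call begins. There is no depth.
- job_done(): hands the job in; it is judged then, once.
Trained networks look in a picture, given as the dict that the camera call returned (one of the last four; its "shot" number tells which), for a name from the list of things; names that differ only in an ending like _2 or _b are one class to them, and where a whole thing is asked for, a point or a joint stands for the part that bears it (a point fixed in the world has none). Each returns a list of dicts, best first, with "conf" (0 to 1); they miss things now and then, are a little off and sometimes report something else, mostly with a low value. They report only what shows in the picture. A call takes as long as a camera call.
- silhouettes(query, picture): "region" (400x640 bool, what is visible of it) and "bbox" ([left, top, right, bottom] in pixels, round what is visible of it).
The state is a dict: "clock": time; "joint_pos": joint angles; "joint_vel": joint speeds; "tau": joint torques, N m; "eef_pos": TCP position; "tool_rot": TCP orientation; "ft_force": force on the tool from outside, world axes, zero at the start; "ft_torque": the same for the moment, N m; "grip_width": finger opening in m; "grasp_force": force on a finger pad.
Only numpy, scipy, OpenCV 4.12 (cv2) and the standard library are available. Lean on these libraries where they do the work, as an engineer would, in place of code of your own. Each camera call takes 0.05 s, during which the arm holds its last target. There are 200 camera calls.

## Working session

There is one attempt and no reset: what is moved stays moved. The work goes in short steps, Python scripts to look and compute and a tool call to move; the robot and the scene stay as the last step left them, time stands still between calls to the robot, and variables do not carry over. Pictures are saved under pics/ and viewed, at most 10 in all, crops included, and the job is handed in when it is done.

Besides the shell and the picture viewer there is one more tool, called after "Call:" as name([rows], argument=value, ...), one row to a line, values as JSON. drive_tool: Moves the arm, as the interface text tells. Its arguments: {"type":"object","properties":{"increments":{"type":"array"}},"required":["increments"]}

```bash
mkdir -p pics
cat > h.py <<'E'
import numpy as np,cv2
from workcell import *
def ray(c,u,v,z):
    K,V=c["K"],c["view"];R,t=V[:3,:3],V[:3,3]
    d=R.T@np.linalg.inv(K)@np.array([u,v,1.]);o=-R.T@t
    return o+d*(z-o[2])/d[2]
def proj(c,p):
    q=c["view"][:3,:3]@np.array(p)+c["view"][:3,3];q=c["K"]@q;return q[:2]/q[2]
def save(c,n):cv2.imwrite("pics/"+n,cv2.cvtColor(c["image"],cv2.COLOR_RGB2BGR))
E
python3 - <<'E'
from h import *
np.set_printoptions(precision=4,suppress=True)
o=get_obs();print(o)
for n in["top","scene"]:
    c=camera(n);save(c,n+"1.png");print(n,c["view"],c["K"])
    for q in["nest","block","grip","red_plunger","black_plunger","ink_bottle","muller","dark_lid_jar","blue_tube"]:
        for s in silhouettes(q,c)[:2]:
            ys,xs=np.nonzero(s["region"]);m=cv2.minAreaRect(np.c_[xs,ys].astype(np.float32))
            print(q,round(s["conf"],2),s["bbox"],m,ray(c,*m[0],0.0 if q!="block" else .082))
E
```

```text
{'clock': 0.0, 'joint_pos': array([ 1.212 ,  0.2414,  0.0037,  1.3352, -0.    ,  1.5708]), 'joint_vel': array([-0.0012, -0.0012, -0.0013,  0.0016, -0.0009,  0.0013]), 'tau': array([  0.0002, -37.2314,  25.2411,   0.0167,   0.    ,   0.    ]), 'eef_pos': array([0.1754, 0.4676, 0.2304]), 'tool_rot': array([ 0.1785,  0.9839, -0.001 , -0.0002]), 'ft_force': array([-0.3474, -0.5655, -0.0979]), 'ft_torque': array([-0.0112,  0.0173, -0.038 ]), 'grasp_force': 0.0, 'grip_width': 0.08497782186103316}
top [[-0.0053 -1.      0.0082  0.2334]
 [-0.9962  0.0046 -0.0874  0.5722]
 [ 0.0873 -0.0086 -0.9961  1.1583]
 [ 0.      0.      0.      1.    ]] [[489.8967   0.     316.7524]
 [  0.     489.8967 207.0828]
 [  0.       0.       1.    ]]
nest 0.77 [241.5, 194.1, 310.5, 262.7] ((275.46881103515625, 227.54214477539062), (64.1942367553711, 34.78936004638672), 36.469234466552734) [0.5255 0.3319 0.    ]
nest 0.52 [282.5, 230.9, 292.2, 241.3] ((287.25, 236.25), (6.363960266113281, 11.31370735168457), 45.0) [0.5041 0.303  0.    ]
block 0.79 [264.0, 217.6, 289.0, 239.3] ((275.2600402832031, 227.820022583007
[... 1703 characters left out ...]
), (26.0, 13.0), 90.0) [0.5703 0.397  0.    ]
ink_bottle 0.91 [224.6, 178.6, 238.1, 205.7] ((232.0, 192.0), (28.0, 14.0), 90.0) [0.5337 0.5491 0.    ]
ink_bottle 0.64 [257.3, 197.0, 291.8, 240.3] ((273.3805847167969, 219.20797729492188), (39.71184158325195, 33.45905685424805), 86.18592071533203) [0.5342 0.3461 0.    ]
muller 0.87 [358.8, 275.5, 381.9, 314.9] ((371.5, 294.0), (38.0, 25.0), 90.0) [ 0.5116 -0.0105  0.    ]
dark_lid_jar 0.59 [312.1, 185.7, 327.2, 206.5] ((320.0, 195.0), (22.0, 14.0), 90.0) [0.7145 0.3538 0.    ]
blue_tube 0.51 [234.9, 183.9, 264.1, 201.7] ((249.95689392089844, 191.2672576904297), (26.917823791503906, 6.565322399139404), 23.198589324951172) [0.5758 0.5156 0.    ]
```

```bash
python3 -c "
import cv2
a=cv2.imread('pics/top1.png')[140:280,180:340];b=cv2.imread('pics/scene1.png')[170:260,220:340]
a=cv2.resize(a,None,fx=3.75,fy=3.75,interpolation=2)[:, :600]
cv2.imwrite('pics/a.png',a);cv2.imwrite('pics/b.png',cv2.resize(b,None,fx=5,fy=5,interpolation=2))"
```

```text
(no output)
```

View pics/a.png

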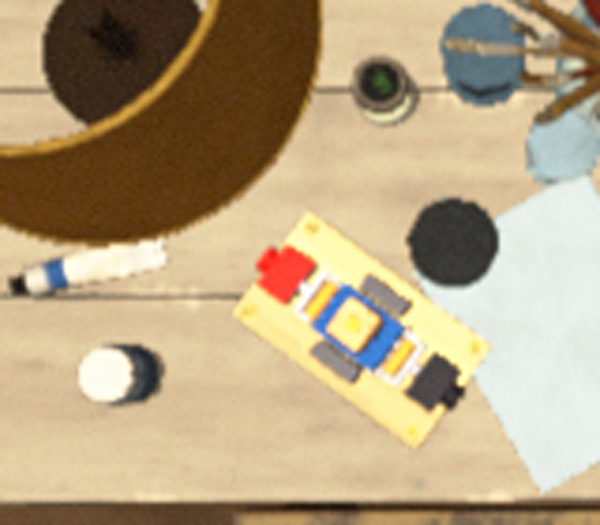

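View pics/b.png

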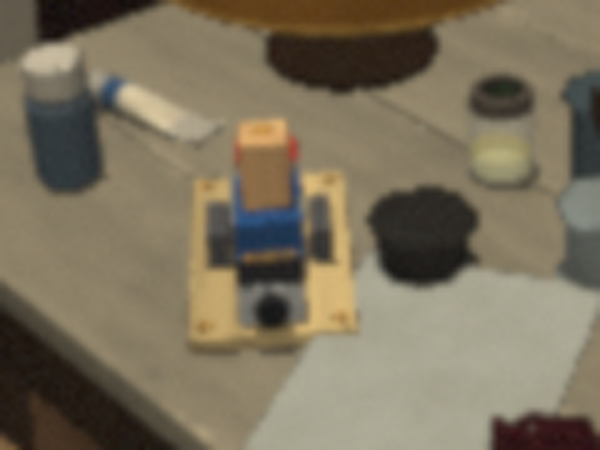

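Run:
```python
from h import *
c=camera("top")
P=[ray(c,180+u/3.75,140+v/3.75,.01) for u,v in[(307,212),(488,348),(416,447),(236,312)]]
P=np.array(P);print(P,P.mean(0))
d=P[0]-P[1]+P[3]-P[2];print(np.degrees(np.arctan2(-d[0],d[1])),np.linalg.norm(P-np.roll(P,1,0),axis=1))
d=P[1]-P[2]+P[0]-P[3];print(np.degrees(np.arctan2(d[1],d[0])))
```

```text
[[0.60105926 0.36451823 0.01      ]
 [0.51186699 0.2468964  0.01      ]
 [0.44829483 0.29359871 0.01      ]
 [0.53602637 0.41024067 0.01      ]] [0.52431186 0.3288135  0.01      ]
-37.061317147050836 [0.07949729 0.1476149  0.07888298 0.14595263]
-35.70371804023192
```

View pics/scene1.png

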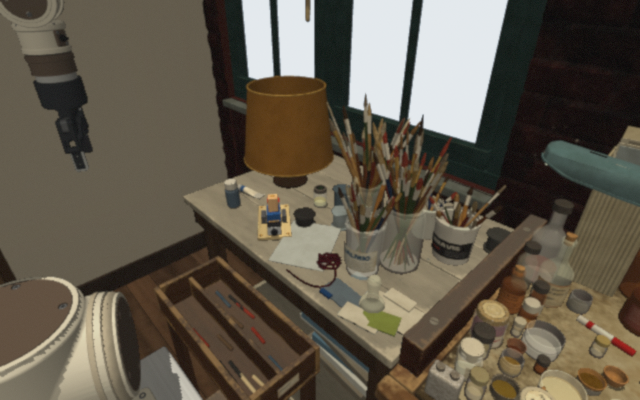

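```bash
cat > lamp.py <<'E'
from h import *
from scipy.optimize import least_squares
T=camera("top");S=camera("scene")
tp=np.array([(320,0),(318,60),(300,110),(262,170),(210,215),(150,240),(90,240),(30,225)])/3.75+[180,140]
def mask(c,x0,x1,y0,y1):
    h=cv2.cvtColor(c["image"],cv2.COLOR_RGB2HSV);m=np.zeros(h.shape[:2],np.uint8)
    m[y0:y1,x0:x1]=((h[...,0]<22)&(h[...,1]>140))[y0:y1,x0:x1]
    m=cv2.morphologyEx(m,cv2.MORPH_OPEN,np.ones((5,5)));return max(cv2.findContours(m,0,1)[0],key=cv2.contourArea)[:,0]
sp=mask(S,235,345,70,200)
k=cv2.convexHull(sp.astype(np.int32))[:,0];print(k.tolist())
A=np.linspace(0,2*np.pi,180)
def hull(c,p):
    cx,cy,z0,r0,z1,r1=p
    q=np.array([proj(c,(cx+r*np.cos(a),cy+r*np.sin(a),z)) for z,r in((z0,r0),(z1,r1)) for a in A],np.float32)
    return cv2.convexHull(q)
def f(p):
    h,g=hull(S,p),hull(T,p)
    return [cv2.pointPolygonTest(h,tuple(map(float,x)),True) for x in k]+[2*cv2.pointPolygonTest(g,tuple(map(float,x)),True) for x in tp]
r=least_squares(f,[.71,.48,.08,.135,.3,.11],diff_step=1e-3,loss="soft_l1")
print(np.round(r.x,3),np.round(r.fun,1))
c,s=np.cos(np.radians(-36.5)),np.sin(np.radians(-36.5))
d=r.x[:2]-[.524,.329];print("lamp in nest",d@[c,s],d@[-s,c])
E
python3 lamp.py
```

```text
[[279, 76], [293, 77], [319, 79], [323, 81], [325, 83], [330, 131], [332, 151], [332, 158], [331, 160], [329, 163], [326, 166], [318, 170], [305, 175], [299, 176], [291, 177], [279, 177], [275, 176], [264, 173], [250, 169], [246, 167], [244, 163], [244, 153], [245, 121], [247, 84], [249, 82], [252, 81], [275, 76]]
[0.706 0.482 0.084 0.132 0.301 0.113] [-0.1  1.1 -0.4 -0.   0.6  0.2 -0.3  0.1  0.7  0.9  0.7  1.1 -0.1 -0.2
 -0.5 -0.6  0.   1.  -1.1 -2.4 -2.1 -1.5 -0.3  0.2 -0.4 -0.  -0.4 -2.
 -1.1  1.   0.9 -0.4 -1.1  1.8  3.4]
lamp in nest 0.055054747577559404 0.23107976073903883
```

View pics/top1.png

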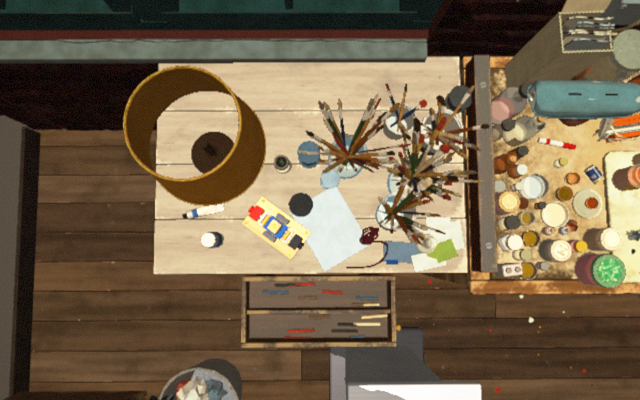

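Call:
drive_tool([
  [[25,-5,0],[0,0,-4],1],
  [[30,-10,0],[0,0,-4],1],
  [[30,-12,0],[0,0,-4],1],
  [[30,-12,0],[0,0,-4],1],
  [[30,-12,0],[-2.2,-3,0],1],
  [[30,-12,0],[-2.2,-3,0],1],
  [[30,-12,0],[-2.2,-3,0],1],
  [[30,-12,0],[-2.2,-3,0],1],
])

```text
clock: 1.82
eef_pos: [0.4123, 0.3805, 0.2317]
tool_rot: [0.311, 0.941, -0.04, 0.125]
ft_force: [-0.7, 0.5, 0.9]
grip_width: 0.0853
grasp_force: 0.0
```

Call:
drive_tool([
  [[20,-12,0],[0,0,0],1],
  [[20,-12,0],[0,0,0],1],
  [[10,-12,0],[0,0,0],1],
  [[0,0,0],[0,0,0],1],
])

```text
clock: 2.15
eef_pos: [0.4624, 0.343, 0.2311]
tool_rot: [0.313, 0.941, -0.041, 0.123]
ft_force: [-0.6, 0.2, 0.5]
grip_width: 0.0856
grasp_force: 0.0
```

```bash
cat > look.py <<'E'
from h import *
from scipy.spatial.transform import Rotation as R
np.set_printoptions(precision=4,suppress=True)
import sys
o=get_obs();M=R.from_quat(o["tool_rot"]).as_matrix()
print(o["clock"],o["eef_pos"],o["joint_pos"],o["ft_force"],o["grip_width"],o["grasp_force"]);print("tooly",M[:,1],"z",M[:,2],"grasp",o["eef_pos"]-.019*M[:,2])
c=camera("wrist");save(c,sys.argv[1]);print(-c["view"][:3,:3].T@c["view"][:3,3])
for q in["block","grip","nest","red_plunger","black_plunger"]:
    for s in silhouettes(q,c)[:1]:
        ys,xs=np.nonzero(s["region"]);m=cv2.minAreaRect(np.c_[xs,ys].astype(np.float32));print(q,s["conf"],s["bbox"],m)
def pt(p,z0=0):
    y=np.radians(-36.5);return np.array([.524,.329,z0])+[np.cos(y)*p[0]-np.sin(y)*p[1],np.sin(y)*p[0]+np.cos(y)*p[1],p[2]]
for p in[(.042,.075,.01),(-.042,.075,.01),(-.042,-.075,.01),(.042,-.075,.01),(.013,.012,.082),(-.013,.012,.082),(-.013,-.012,.082),(.013,-.012,.082)]:print(p,proj(c,pt(p)))
E
python3 look.py w1.png
```

```text
2.15 [0.4624 0.343  0.2311] [ 0.7728  0.3522  0.131   1.3072 -0.2573  1.409 ] [-0.6368  0.1811  0.457 ] 0.08556045056198223 0.0
tooly [0.5985 0.8011 0.0009] z [ 0.207  -0.1536 -0.9662] grasp [0.4585 0.3459 0.2495]
[0.3801 0.4044 0.3513]
block 0.96 [320.2, 156.5, 365.3, 211.2] ((341.5735778808594, 184.86990356445312), (48.830108642578125, 44.06243896484375), 88.53119659423828)
grip 0.92 [319.6, 161.2, 364.2, 207.5] ((342.0, 184.5), (49.0, 44.0), 90.0)
nest 0.95 [274.7, 138.7, 406.2, 203.0] ((342.0, 169.5), (61.0, 126.0), 90.0)
red_plunger 0.71 [363.6, 165.2, 380.5, 188.4] ((370.5, 175.5), (23.0, 15.0), 90.0)
black_plunger 0.64 [306.6, 163.6, 321.9, 186.8] ((313.0, 176.0), (24.0, 16.0), 90.0)
(0.042, 0.075, 0.01) [393.2794 198.8639]
(-0.042, 0.075, 0.01) [401.8895 139.6194]
(-0.042, -0.075, 0.01) [278.9598 140.1023]
(0.042, -0.075, 0.01) [283.5905 199.2667]
(0.013, 0.012, 0.082) [353.7178 209.7103]
(-0.013, 0.012, 0.082) [355.0867 189.0229]
(-0.013, -0.012, 0.082) [332.3907 189.1072]
(0.013, -0.012, 0.082) [331.9599 209.7892]
```

View pics/w1.png

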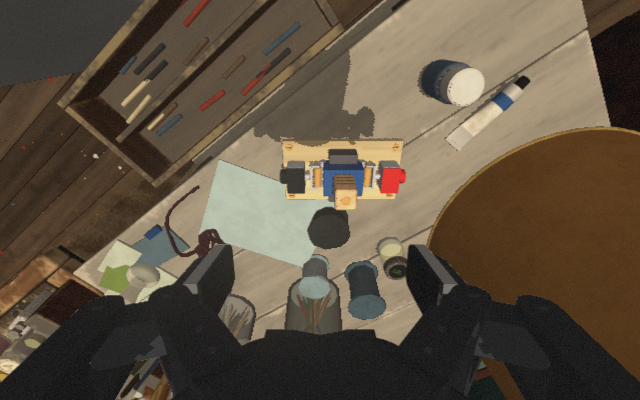

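```bash
cat > fit.py <<'E'
from h import *
from scipy.optimize import least_squares
import sys
np.set_printoptions(precision=4,suppress=True)
def fit(c):
    s=silhouettes("nest",c)[0];h=cv2.cvtColor(c["image"],cv2.COLOR_RGB2HSV)
    x0,y0,x1,y1=np.int32(s["bbox"])+[-4,-4,4,4]
    m=np.zeros((400,640),np.uint8);m[y0:y1,x0:x1]=((h[...,0]>14)&(h[...,0]<30)&(h[...,1]>80)&(h[...,2]>150))[y0:y1,x0:x1]
    n,l,st,_=cv2.connectedComponentsWithStats(m);
    keep=np.isin(l,[i for i in range(1,n) if st[i,4]>60]);ys,xs=np.nonzero(keep)
    k=cv2.convexHull(np.c_[xs,ys].astype(np.int32))[:,0].astype(float);print("hull",k.astype(int).tolist())
    C=[(.042,.075,.01),(-.042,.075,.01),(-.042,-.075,.01),(.042,-.075,.01),(.042,.075,0),(-.042,.075,0),(-.042,-.075,0),(.042,-.075,0)]
    G=[(a*.013,b*.012,.082) for a in(1,-1) for b in(1,-1)]
    def f(p):
        a,b=np.cos(p[2]),np.sin(p[2])
        q=np.float32([proj(c,(p[0]+a*x-b*y,p[1]+b*x+a*y,z)) for x,y,z in C+G]);hh=cv2.convexHull(q)
        return [cv2.pointPolygonTest(hh,tuple(x),True)-.3 for x in k]
    best=least_squares(f,[.524,.329,np.radians(-36.5)],diff_step=1e-3,loss="soft_l1")
    return best.x,best.fun
if __name__=="__main__":
    for n in sys.argv[1:]:
        c=camera(n);p,r=fit(c);print(n,p[:2],np.degrees(p[2]),np.round(r,1))
E
python3 fit.py wrist top
```

```text
Traceback (most recent call last):
  File "fit.py", line 22, in <module>
    c=camera(n);p,r=fit(c);print(n,p[:2],np.degrees(p[2]),np.round(r,1))
                    ~~~^^^
  File "fit.py", line 11, in fit
    k=cv2.convexHull(np.c_[xs,ys].astype(np.int32))[:,0].astype(float);print("hull",k.astype(int).tolist())
      ~~~~~~~~~~~~~~~~~~~~~~~~~~~~~~~~~~~~~~~~~~~~~^^^^^
TypeError: 'NoneType' object is not subscriptable
```

Run:
```python
import cv2
for n,ps in(("w1",[(290,150),(300,195),(390,150),(345,205),(345,186),(420,180),(345,130),(270,170)]),("top1",[(249,223),(262,201),(290,252),(305,232),(274,226),(240,205),(260,260)])):
    h=cv2.cvtColor(cv2.imread(f"pics/{n}.png"),cv2.COLOR_BGR2HSV);print(n,[(p,h[p[1],p[0]].tolist()) for p in ps])
```

```text
w1 [((290, 150), [18, 136, 218]), ((300, 195), [22, 98, 235]), ((390, 150), [20, 105, 222]), ((345, 205), [18, 117, 234]), ((345, 186), [15, 116, 138]), ((420, 180), [18, 69, 173]), ((345, 130), [17, 72, 88]), ((270, 170), [17, 67, 174])]
top1 [((249, 223), [26, 96, 254]), ((262, 201), [25, 140, 252]), ((290, 252), [26, 89, 254]), ((305, 232), [28, 124, 254]), ((274, 226), [28, 157, 255]), ((240, 205), [20, 70, 231]), ((260, 260), [20, 70, 229])]
```

```bash
sed -i 's/    x0,y0,x1,y1=np.int32(s\["bbox"\])+\[-4,-4,4,4\]/    print(s["conf"],s["bbox"]);x0,y0,x1,y1=np.int32(np.array(s["bbox"])+[-4,-12,4,12])/' fit.py; sed -i 's/h\[...,1\]>80/h[...,1]>82/' fit.py; python3 fit.py wrist top
```

```text
0.7 [276.1, 142.6, 405.7, 206.0]
hull [[401, 150], [394, 199], [392, 201], [353, 212], [336, 212], [286, 201], [285, 199], [284, 189], [282, 165], [281, 150], [281, 144], [401, 144]]
wrist [0.525  0.3314] -36.08915338926166 [-0.1 -0.1  0.  -0.2 -0.1  0.4  0.2 -0.1 -0.2  0.   0.5  0.8]
0.9 [242.8, 195.8, 308.0, 261.0]
hull [[310, 232], [305, 241], [292, 259], [290, 260], [287, 258], [245, 227], [242, 224], [241, 222], [253, 205], [259, 198], [261, 196], [263, 196], [269, 200], [284, 211], [309, 231]]
top [0.5256 0.3308] -37.05335055603261 [ 0.1 -1.1 -1.4 -0.5 -0.6 -1.1 -0.5 -0.4 -1.2 -0.6 -0.3 -0.6 -0.9 -1.1
 -0.1]
```

Call:
drive_tool([
  [[12.5,-0.6,-26],[0,0,0],1],
  [[12.5,-0.6,-26],[0,0,0],1],
  [[12.5,-0.6,-26],[0,0,0],1],
  [[12.7,-0.6,-26],[0,0,0],1],
  [[0,0,0],[0,0,0],1],
  [[0,0,0],[0,0,0],1],
])

```text
clock: 3.25
eef_pos: [0.5099, 0.3417, 0.1255]
tool_rot: [0.311, 0.942, -0.042, 0.122]
ft_force: [-0.4, -0.5, 1.5]
grip_width: 0.0854
grasp_force: 0.0
```

```bash
python3 fit.py wrist; python3 look.py w2.png
```

```text
0.63 [226.9, 132.3, 413.0, 220.0]
hull [[409, 140], [408, 149], [397, 216], [396, 219], [395, 220], [337, 231], [305, 231], [246, 219], [246, 215], [280, 180], [281, 179], [399, 139], [408, 139]]
wrist [0.5242 0.3325] -36.21430573245374 [ 1.   0.5  0.9 -0.3 -0.8 10.2 10.  -0.3  1.1 40.3 41.4  7.3  2.1]
3.35 [0.511  0.3433 0.1286] [ 0.7154  0.4798  0.0518  1.0827 -0.2531  1.3457] [-0.1365 -0.2117 -0.2974] 0.08510335499722321 0.0
tooly [0.5953 0.8035 0.0028] z [ 0.2082 -0.1509 -0.9664] grasp [0.507  0.3462 0.147 ]
[0.4284 0.4042 0.2489]
block 0.77 [283.9, 165.1, 352.9, 240.9] ((317.5, 202.0), (76.0, 65.0), 90.0)
grip 0.91 [281.5, 166.0, 348.6, 238.2] ((316.4201354980469, 201.81333923339844), (66.04425048828125, 76.78313446044922), 1.0609116554260254)
nest 0.56 [226.0, 130.5, 410.3, 222.0] ((317.5, 177.5), (87.0, 179.0), 90.0)
red_plunger 0.79 [349.8, 169.7, 374.5, 202.7] ((359.5, 187.0), (34.0, 23.0), 90.0)
black_plunger 0.96 [265.2, 170.3, 290.0, 206.9] ((276.0, 187.5), (35.0, 24.0), 90.0)
(0.042, 0.075, 0.01) [390.8264 218.0704]
(-0.042, 0.075, 0.01) [403.1601 136.2367]
(-0.042, -0.075, 0.01) [226.3415 136.3548]
(0.042, -0.075, 0.01) [240.1444 218.2773]
(0.013, 0.012, 0.082) [330.6873 241.1214]
(-0.013, 0.012, 0.082) [331.4197 211.2857]
(-0.013, -0.012, 0.082) [296.4063 211.3317]
(0.013, -0.012, 0.082) [297.8555 241.173 ]
```

View pics/w2.png

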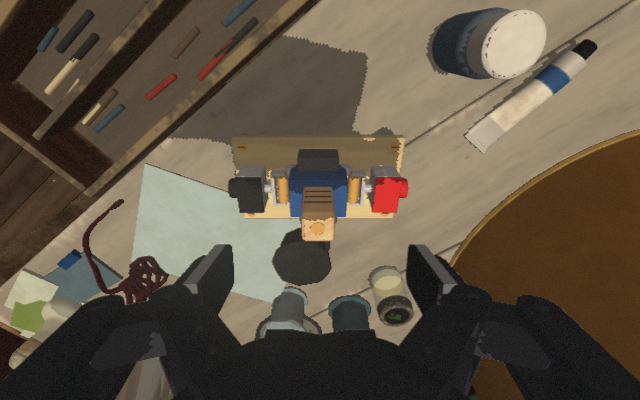

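Call:
drive_tool([
  [[4.5,-3.4,-19.4],[0,0,0],1],
  [[4.5,-3.4,-19.4],[0,0,0],1],
  [[4.6,-3.4,-19.4],[0,0,0],1],
  [[4.6,-3.3,-19.2],[0,0,0],1],
  [[0,0,0],[0,0,0],1],
  [[0,0,0],[0,0,0],1],
])

```text
clock: 4.15
eef_pos: [0.5283, 0.3286, 0.0493]
tool_rot: [0.311, 0.942, -0.041, 0.123]
ft_force: [-0.6, 1.1, 0.2]
grip_width: 0.0852
grasp_force: 0.0
```

```bash
python3 look.py w3.png
python3 - <<'E'
from h import *
for i in range(4): camera("top");print(get_obs()["eef_pos"],get_obs()["joint_pos"])
E
```

```text
4.15 [0.5283 0.3286 0.0493] [ 0.6778  0.5638 -0.0343  0.9069 -0.2508  1.3077] [-0.6412  1.0819  0.1521] 0.08521872514206719 0.0
tooly [ 0.5958  0.8031 -0.001 ] z [ 0.2052 -0.1534 -0.9666] grasp [0.5244 0.3315 0.0677]
[0.446  0.3898 0.1696]
block 0.59 [272.3, 179.8, 369.1, 311.0] ((318.7930908203125, 246.84547424316406), (95.11895751953125, 128.7744903564453), 0.7252243161201477)
grip 0.8 [274.1, 184.9, 367.7, 310.0] ((319.9999694824219, 246.49996948242188), (93.99998474121094, 126.99998474121094), 0.0)
nest 0.81 [184.7, 138.4, 450.5, 254.5] ((320.0, 197.0), (114.0, 264.0), 90.0)
red_plunger 0.55 [364.2, 191.4, 400.8, 241.9] ((381.0, 216.5), (51.0, 34.0), 90.0)
black_plunger 0.75 [245.5, 190.8, 276.7, 239.4] ((258.5, 216.5), (49.0, 33.0), 90.0)
(0.042, 0.075, 0.01) [420.806  254.6976]
(-0.042, 0.075, 0.01) [446.6431 142.7812]
(-0.042, -0.075, 0.01) [185.0627 142.7733]
(0.042, -0.075, 0.01) [212.5709 254.6005]
(0.013, 0.012, 0.082) [340.9497 312.5159]
(-0.013, 0.012, 0.082) [343.2711 270.5344]
(-0.013, -0.012, 0.082) [284.785  270.5035]
(0.013, -0.012, 0.082) [288.2978 312.4795]
[0.52940173 0.32998032 0.05118884] [ 0.67841549  0.56167087 -0.0328376   0.90594074 -0.2507897   1.30742417]
[0.52929361 0.3298322  0.05092576] [ 0.6783318   0.56193604 -0.03312228  0.90580826 -0.25077491  1.30747291]
[0.52918057 0.32963665 0.05065835] [ 0.67821291  0.56222813 -0.03337218  0.90579388 -0.25080124  1.30743341]
[0.52907612 0.32953132 0.05043875] [ 0.67816833  0.56246384 -0.03357625  0.90573161 -0.25076354  1.30742937]
```

View pics/w3.png

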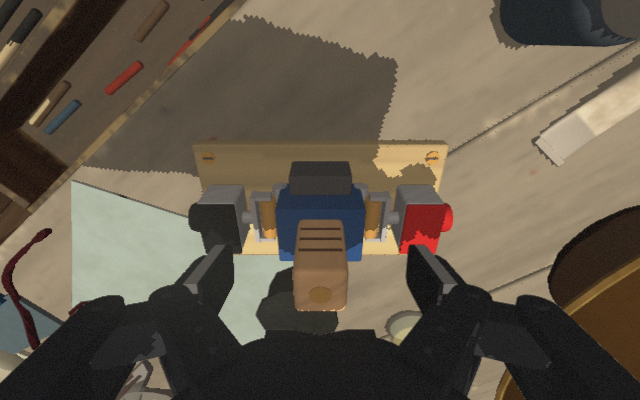

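Call:
drive_tool([
  [[0,0,0],[0,0,0],0.6],
  [[0,0,0],[0,0,0],0.4],
  [[0,0,0],[0,0,0],0],
  [[0,0,0],[0,0,0],0],
  [[0,0,0],[0,0,0],0],
  [[0,0,0],[0,0,0],0],
  [[0,0,0],[0,0,0],0],
  [[0,0,0],[0,0,0],0],
])

```text
clock: 5.32
eef_pos: [0.5289, 0.3291, 0.0499]
tool_rot: [0.311, 0.942, -0.04, 0.123]
ft_force: [-1.1, -0.1, 1.0]
grip_width: 0.023
grasp_force: 58.9
```

Call:
drive_tool([
  [[1.1,1.5,1.2],[-2.4,1.8,0],0],
  [[0,0,0],[0,0,0],0],
  [[1.15,1.55,1.1],[-2.4,1.8,0],0],
  [[0,0,0],[0,0,0],0],
  [[1.2,1.6,1.0],[-2.4,1.8,0],0],
  [[0,0,0],[0,0,0],0],
])

```text
clock: 5.82
eef_pos: [0.5326, 0.3343, 0.0532]
tool_rot: [0.3, 0.942, -0.114, 0.098]
ft_force: [-2.6, -1.3, 4.6]
grip_width: 0.0232
grasp_force: 63.3
```

```bash
cat > st.py <<'E'
from h import *
from scipy.spatial.transform import Rotation as R
np.set_printoptions(precision=4,suppress=True)
o=get_obs();M=R.from_quat(o["tool_rot"]).as_matrix();y=np.radians(-36.5)
N=np.array([[np.cos(y),np.sin(y),0],[-np.sin(y),np.cos(y),0],[0,0,1]])
g=N@(o["eef_pos"]-.019*M[:,2]-[.5255,.3313,0]);ty=N@M[:,1]
print(o["clock"],"grasp in nest",g,"tilt to red deg",np.degrees(np.arcsin(-ty[2])),"F nest",N@o["ft_force"],"T nest",N@o["ft_torque"],o["grip_width"],o["grasp_force"])
E
python3 st.py
```

```text
5.8167 grasp in nest [-0.0009  0.0095  0.0713] tilt to red deg 8.972678043146841 F nest [-1.255  -2.6047  4.6177] T nest [-0.4343  0.323  -0.1729] 0.023230374932011542 63.25442433357239
```

Call:
drive_tool([
  [[1.2,1.6,0.9],[-2.4,1.8,0],0],
  [[0,0,0],[0,0,0],0],
  [[1.25,1.65,0.8],[-2.4,1.8,0],0],
  [[0,0,0],[0,0,0],0],
  [[1.25,1.7,0.7],[-2.4,1.8,0],0],
  [[0,0,0],[0,0,0],0],
  [[0,0,0],[0,0,0],0],
])

```text
clock: 6.4
eef_pos: [0.5356, 0.3381, 0.0556]
tool_rot: [0.288, 0.936, -0.187, 0.072]
ft_force: [-2.5, -2.5, 4.2]
grip_width: 0.0232
grasp_force: 63.3
```

```bash
python3 st.py
python3 - <<'E'
from h import *
c=camera("wrist");a=c["image"];cv2.imwrite("pics/w4.png",cv2.cvtColor(a,cv2.COLOR_RGB2BGR))
E
```

```text
6.4 grasp in nest [-0.0008  0.0172  0.0731] tilt to red deg 18.00688228818067 F nest [-0.5487 -3.4939  4.247 ] T nest [-0.5405  0.1959 -0.1719] 0.02315744000869272 63.331003189086914
```

View pics/w4.png

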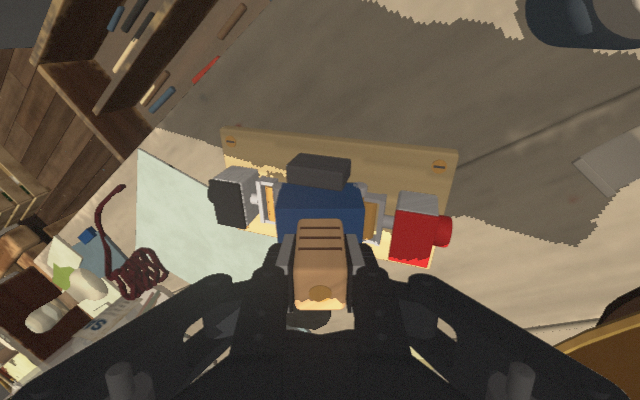

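Call:
drive_tool([
  [[0.6,0.9,0.3],[-1.2,0.9,0],0],
  [[0,0,0],[0,0,0],0],
  [[0,0,0],[0,0,0],0],
])

```text
clock: 6.7
eef_pos: [0.5361, 0.3387, 0.0559]
tool_rot: [0.286, 0.935, -0.199, 0.068]
ft_force: [-3.1, -3.4, 4.6]
grip_width: 0.0235
grasp_force: 63.2
```

```bash
python3 st.py
```

```text
6.7 grasp in nest [-0.0007  0.0184  0.0732] tilt to red deg 19.510130428505057 F nest [-0.4379 -4.5778  4.6235] T nest [-0.9703  0.0761 -0.2728] 0.023455628665460096 63.22126507759094
```

Call:
drive_tool([
  [[-0.86,-1.16,1.66],[2.4,-1.8,0],0],
  [[-0.9,-1.22,1.6],[2.4,-1.8,0],0],
  [[-0.96,-1.29,1.5],[2.4,-1.8,0],0],
  [[0,0,0],[0,0,0],0],
  [[-1.0,-1.37,1.43],[2.4,-1.8,0],0],
  [[-1.05,-1.42,1.34],[2.4,-1.8,0],0],
  [[0,0,0],[0,0,0],0],
])

```text
clock: 7.28
eef_pos: [0.5295, 0.3299, 0.0634]
tool_rot: [0.306, 0.942, -0.078, 0.11]
ft_force: [-2.6, -6.6, 1.9]
grip_width: 0.0231
grasp_force: 63.1
```

```bash
python3 st.py
```

```text
7.2833 grasp in nest [-0.0008  0.0027  0.0817] tilt to red deg 4.591059654435653 F nest [ 1.8197 -6.8721  1.8974] T nest [-1.8686  0.2045 -0.4462] 0.023131905053509313 63.109304308891296
```

Call:
drive_tool([
  [[-1.1,-1.49,1.25],[2.4,-1.8,0],0],
  [[-1.14,-1.54,1.16],[2.4,-1.8,0],0],
  [[-1.17,-1.58,1.05],[2.4,-1.8,0],0],
  [[0,0,0],[0,0,0],0],
  [[-1.2,-1.64,0.96],[2.4,-1.8,0],0],
  [[-1.24,-1.67,0.85],[2.4,-1.8,0],0],
  [[0,0,0],[0,0,0],0],
  [[0,0,0],[0,0,0],0],
])

```text
clock: 7.95
eef_pos: [0.5258, 0.3253, 0.0685]
tool_rot: [0.321, 0.934, 0.045, 0.151]
ft_force: [-0.3, -0.4, -3.1]
grip_width: 0.023
grasp_force: 62.9
```

```bash
python3 st.py;  python3 - <<'E'
from h import *
c=camera("wrist");save(c,"w5.png")
E
```

```text
7.95 grasp in nest [-0.0011 -0.008   0.0865] tilt to red deg -10.47215757439578 F nest [-0.0216 -0.4857 -3.1242] T nest [-0.2963  0.3539  0.0309] 0.022955491004562005 62.852479219436646
```

View pics/w5.png

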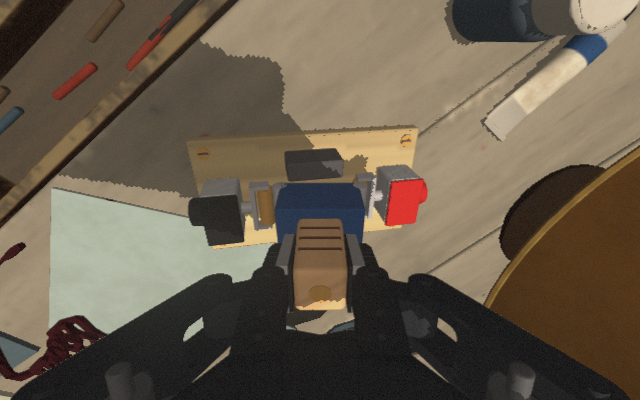

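Call:
drive_tool([
  [[0,0,6],[0,0,0],0],
  [[0,0,8],[0,0,0],0],
  [[0,0,8],[0,0,0],0],
  [[0.5,1,6],[-2.8,2.1,0],0],
  [[0.5,1,3],[-2.8,2.1,0],0],
  [[0.5,1,0],[-2.8,2.1,0],0],
  [[0,0,0],[0,0,0],0],
  [[0,0,0],[0,0,0],0],
])

```text
clock: 8.67
eef_pos: [0.5287, 0.3298, 0.1002]
tool_rot: [0.311, 0.942, -0.039, 0.124]
ft_force: [-0.5, 0.2, -3.0]
grip_width: 0.0229
grasp_force: 62.8
```

Call:
drive_tool([
  [[0,0,0],[0,0,0],0],
  [[0,0,0],[0,0,0],0],
  [[0,0,0],[0,0,0],0],
  [[0,0,0],[0,0,0],0],
  [[0,0,0],[0,0,0],0],
  [[0,0,0],[0,0,0],0],
])

```text
clock: 9.17
eef_pos: [0.5275, 0.3282, 0.0999]
tool_rot: [0.311, 0.942, -0.04, 0.123]
ft_force: [-0.7, -0.3, -3.3]
grip_width: 0.0232
grasp_force: 62.8
```

```bash
python3 st.py;  python3 - <<'E'
from h import *
c=camera("wrist");save(c,"w6.png")
E
```

```text
9.1667 grasp in nest [-0.0014 -0.0013  0.1182] tilt to red deg -0.09256196159970778 F nest [-0.3895 -0.6175 -3.3202] T nest [0.0606 0.3959 0.0378] 0.023171145559657873 62.78869986534119
```

View pics/w6.png

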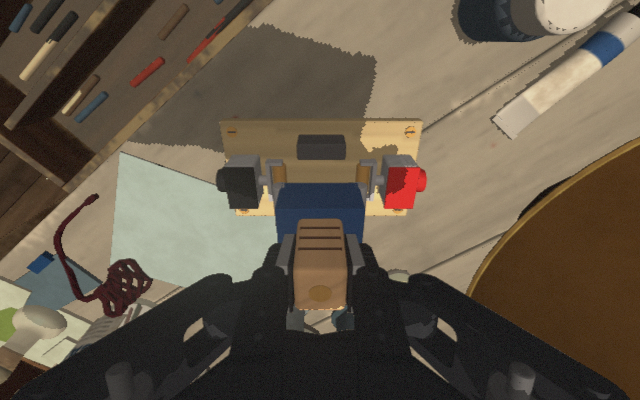

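The block is held upright at z ≈ 0.06 m, clear of the jig, with both rollers back at rest; handing in.

```bash
python3 -c "
from workcell import *
print(job_done())"
```

```text
the job is handed in; nothing more can be done
None
```

I rocked the block free (about 19.5° towards red, then 10.5° towards black) and lifted it. I handed the job in with it held upright about 60 mm above the table over its seat; no verdict came back.

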